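# Set the analyser's feed water to standby

## Robot

A 6-joint arm with a two-finger parallel gripper is mounted at the origin on the work surface. World frame = base frame: x ahead of the robot, y to its left, z up, the work surface at z = 0. Lengths are in mm, angles in degrees, forces in N, time in s.
With the tool pointing down it reaches from about 350 to 850 mm from the base axis. Payload 8.1 kg.
Tool frame: the origin (TCP) lies between the finger pads, 19 mm behind the fingertips; this is the grasp point; z points along the fingers, y is the line along which they close (so a half turn about z gives the same grasp; the last joint's range is limited). The gripper opens to 85 mm and grips with 20 to 120 N. Pads are 22 mm wide; open, the fingers measure 114 mm over their backs; the gripper's body (76 mm by 85 mm) begins 54 mm behind the grasp point. The pads swing forward as they close: fully open they stand 13 mm farther back than shut.
Start: joints at [61.971, 7.471, 85.268, -0, 87.261, -4.893], TCP at [235.729, 551.758, 249.992] pointing down, gripper open.
Joint ranges: [-169.43, 169.43], [-51.17, 129.36], [1.28, 143.12], [-76.62, 256.62], [0, 156.53], [-152.29, 152.29]. Speed limits (degrees/s): [136.94, 136.94, 159.86, 180, 180, 180].

## Interface

Orientations are given as [roll, pitch, yaw] about the fixed x, y, z axes, in that order (R = Rz(yaw) Ry(pitch) Rx(roll)).
In Python, from bench import sense, viewer, order gives the robot as it stands.
- The arm moves only by the tool carry_out, never from a script. Its argument "increments" is one flat list of numbers, 7 for each row, row after row: the shift along the tool's x, y, z as a fraction of full scale, then the turn, a rotation vector about the tool's x, y, z as a fraction of full scale, then the opening, from -1 (shut) to 1 (fully open). A call has exactly 10 rows; each row is the pose to reach, as a shift and turn from the pose commanded when the call began, along the tool's axes at that moment, turning the shorter way round; what a row does not reach only later rows make up. Full scale, the value 1, is 400 mm for a shift and 2 pi rad for a turn. A row lasts 1/8 s, in which the tool goes at most 62.5 mm and 10.7 degrees, less where a joint would pass 70% of its speed; a pose out of reach is approached as far as the arm can. A call with a number of a shift or a turn outside -1 to 1 is refused whole. A call with a gripper value outside its range is refused whole. The fingers move at their own pace and stop on an object; "force" is the grip in N (left out, the last holds). Time passes only in rows, so rows that repeat a pose let the fingers close, or fill a call up. It gives the time, the measured TCP pose, the force, the opening and the grip force at its end, in the units of the state.
- sense(): the state, without advancing time (a new reading comes with each control period).
- viewer.snapshot(name): name is "scene" or "top" or "wrist"; returns the picture (384x512x3 uint8, red, green, blue); there is no depth.
- viewer.get_calibration(name): a dict with "fx", "fy", "cx", "cy" (pixels), "k1" (the pictures are not rectified: a ray, as slopes to the right and down, at radius r is drawn at 1 + k1 r^2 times it, then the intrinsics apply), "R" (3x3) and "t" (3): a world point X has camera coordinates R X + t. Camera axes: x right, y down, z forward; pixel columns grow to the right and rows downward; lengths in mm; the calibration is good to about 2 mm. A picture is of the moment at which its call begins: read the wrist's pose just before it. get_calibration takes no time and is no camera call; for the wrist camera it gives the pose at the moment of the call.
- order.hand_in(): hands the job in; it is judged then, once.
The state is a dict: "time": time; "joint_pos": joint angles; "qd": joint speeds; "joint_efforts": joint torques, N m; "tool_pos": TCP position; "tcp_rot": TCP orientation; "ft_force": force on the tool from outside, world axes, zero at the start; "wrist_torque": the same for the moment, N m; "finger_gap": finger opening in mm; "grip_force": force on a finger pad.
Only numpy, scipy, OpenCV 4.12 (cv2) and the standard library are available. Lean on these libraries where they do the work, as an engineer would, in place of code of your own. Each camera call takes 0.05 s, during which the arm holds its last target. There are 200 camera calls.

## Task

Put the feed water of the analyser on its standby setting: first turn the lever valve back to half open, midway between along and square across the pipe. Then turn the handwheel valve shut until it comes up against its stop, open it again by exactly two full turns from there, and finish still gripping the wheel's revolving handle, wheel and lever left at those settings. Leave the things standing around on the bench where they are.

Things in the scene. Friction and masses are not known exactly. Their poses are not given: they have to be found in the camera images.
- valve_set: fixed pipe set on a 120 x 500 x 6 mm plate: level steel pipe 27 mm thick, centre line 60 mm above the bench. Origin on the bench under the plate's middle; y along the pipe, z up. At y = +110 mm a ball valve with lever, at +20 mm a face-up gauge (63 mm across, top at 110 mm), at -90 mm a regulating valve with handwheel. Its place and yaw vary
- supply_lever (a joint): angle of the ball valve's lever about its upright stem: 0 = shut, square across the pipe, pointing to valve_set's +x; 1.571 = fully open, along the pipe, pointing to valve_set's +y; half open 0.785. Anticlockwise from above opens. Stops at both ends; friction (0.22 N m) holds it where it is left
- lever_axis (a point): point on the lever's turning axis, at the height of the lever's sleeve (112 mm above the bench)
- lever_grip (a point): place to pinch the lever: middle of its black plastic sleeve, 72 mm out from the turning axis, 112 mm above the bench; the sleeve is 14 mm wide, 12 mm thick and reaches from 36 to 98 mm from the axis. The point's x axis points along the lever away from the stem, z up
- reg_wheel (a joint): angle of the handwheel about its upright stem: 0 = shut, hard on the stop (handle then towards valve_set's +x); grows as the valve opens, anticlockwise from above; two turns open = 12.566. Starts 0.4 to 1.4 turns open, can open to 22 rad, does not rise as it turns; friction (0.11 N m, 2.5 N at the handle) holds it where it is left
- wheel_hub (a point): centre of the handwheel, on its turning axis, in the plane of the rim, 140 mm above the bench. The wheel is a three-spoked aluminium handwheel with a round rim 13 mm thick, 101 mm across over all, hub at most 13 mm above this point
- turn_handle: black revolving handle standing upright on the wheel's rim, 44 mm from the wheel's axis, 23 mm thick, 46 mm tall; spins freely on its own pin, so it can be gripped and led round a circle without turning the hand. Origin: its centre, on its axis, 173 mm above the bench (foot 150, top 196, rim's top 147 mm)
- wrench: bystander: steel spanner 190 mm long lying on the bench before the pipe; origin under its middle
- tape_roll: bystander: small white ring (roll) 54 mm across, 13 mm high, lying beside the pipe; origin under its centre
- vial: bystander: amber vial 24 mm across, 42 mm high, standing beside the pipe; origin under its centre
- counter_dish: bystander: grey round dish with a glass top, foot 112 mm across, 34 mm high; origin under its centre
- tip_box: bystander: white pipette-tip box 85 x 125 x 60 mm; origin under its centre
- tube_rack: bystander: rack 92 x 236 x 78 mm with capped blood tubes, 118 mm high over the caps; origin under its centre
- pipette: bystander: pipette 230 mm long lying on the bench, 26 mm thick; origin on the bench 15 mm from the middle of its length
- beaker: bystander: glass beaker 90 mm across, 120 mm high; origin under its centre

How it is judged:
By the outcome, as a careful person would: the job done as asked, in the order asked, and still so for the second after the job is handed in, while the arm keeps its last pose, push and grip.
It also fails if it takes over 72 s, if anything falls off the work surface, if the arm or the gripper's body presses on something with over 40 N, if the wrist force passes 120 N, or if a joint passes its speed limit or range.

## Working session

There is one attempt and no reset: what is moved stays moved. The work goes in short steps, Python scripts to look and compute and a tool call to move; the robot and the scene stay as the last step left them, time stands still between calls to the robot, and variables do not carry over. Pictures are saved under pics/ and viewed, at most 10 in all, crops included, and the job is handed in when it is done.

Besides the shell and the picture viewer there is one more tool, called after ">>>" in YAML: its name, and indented under it one key for each argument. carry_out: Moves the arm, as the interface text tells. Its arguments: {"type":"object","properties":{"increments":{"type":"array"},"force":{"type":"number"}},"required":["increments"]}

```bash
mkdir -p pics; ls; python3 - <<'E'
from bench import sense, viewer
import cv2,numpy as np
s=sense();print(s)
for n in("scene","top"):
    im=viewer.snapshot(n);cv2.imwrite(f"pics/{n}0.png",im[:,:,::-1]);c=viewer.get_calibration(n);print(n,c)
a=cv2.imread("pics/scene0.png");b=cv2.imread("pics/top0.png")
cv2.imwrite("pics/top0b.png",cv2.resize(b,(800,600),interpolation=cv2.INTER_CUBIC))
cv2.imwrite("pics/scene0b.png",cv2.resize(a,(800,600),interpolation=cv2.INTER_CUBIC))
E
```

```text
pics
{'time': 0.0, 'joint_pos': array([ 6.19707344e+01,  7.51681207e+00,  8.53315371e+01, -4.53487241e-04,
        8.72627310e+01, -4.89200044e+00]), 'qd': array([-0.03875664,  0.00575049, -0.00287739,  0.00875955, -0.01442304,
        0.00473331]), 'joint_efforts': array([-9.24827436e-04, -5.69384730e+01, -5.00561678e+01, -2.88409146e-04,
        1.41371108e-02, -4.62810931e-05]), 'tool_pos': array([235.47784828, 551.2725442 , 248.90501619]), 'tcp_rot': array([-1.79889286e+02, -9.02139616e-03,  1.56862748e+02]), 'ft_force': array([ 0.22196123,  0.32400122, -0.41401466]), 'wrist_torque': array([ 0.02403643,  0.00401693, -0.00102394]), 'grip_force': 0.0, 'finger_gap': 85.30697347889237}
scene {'fx': 356.76659017201905, 'fy': 356.76659017201905, 'cx': 258.776799942325, 'cy': 199.07905092671186, 'k1': 0.024812801505001238, 'R': array([[ 0.16397423,  0.9862729 ,  0.01944766],
       [ 0.56648743, -0.07800585, -0.82037009],
       [-0.80759176,  0.14553641, -0.57150215]]), 't': array([ -84.26567821, -183.659702  , 1554.17987163])}
top {'fx': 350.55176045884923, 'fy': 350.55176045884923, 'cx': 258.86083578440525, 'cy': 192.78777027723788, 'k1': -0.06518788287663926, 'R': array([[ 0.0289826 , -0.99957122, -0.00417038],
       [-0.98312072, -0.02775112, -0.18084118],
       [ 0.1806479 ,  0.00934123, -0.98350347]]), 't': array([ -30.54857673,  541.95515739, 1111.36209987])}
```

View pics/top0b.png

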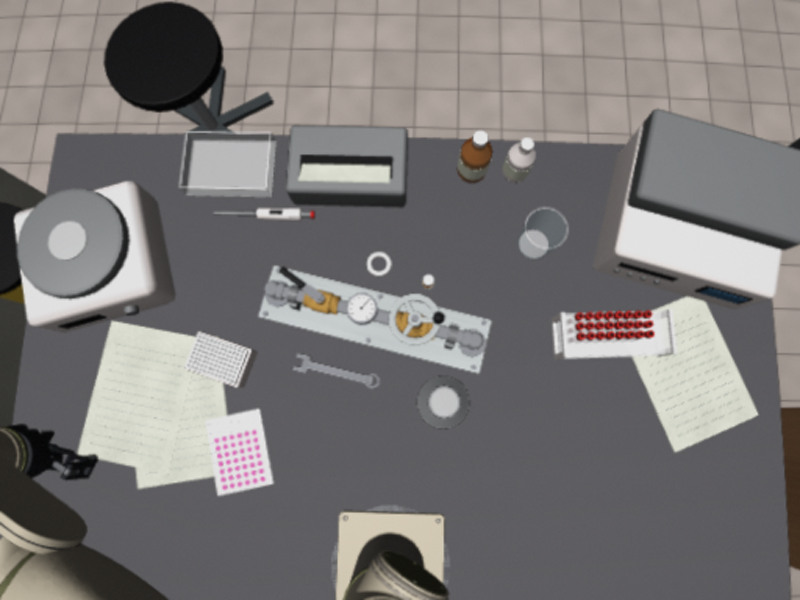

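View pics/scene0b.png

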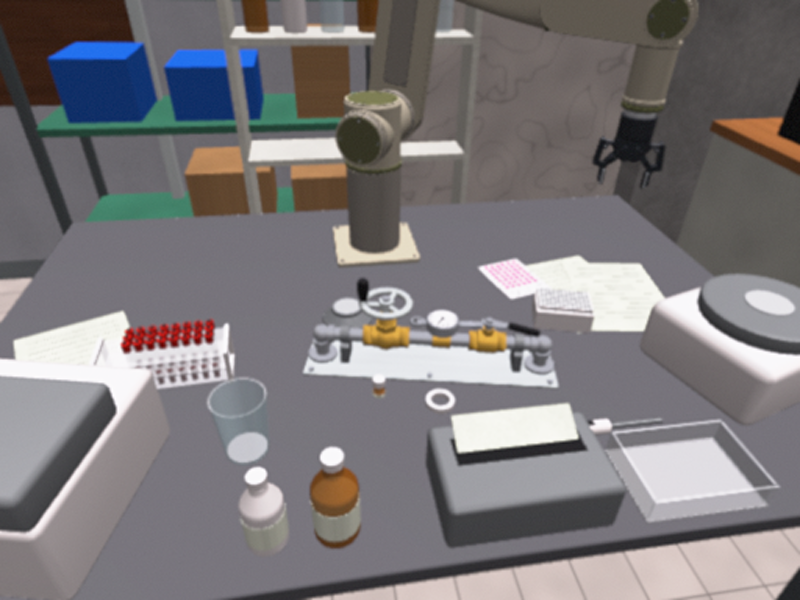

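Top (800x600): lever sleeve near (291,277), gauge (361,307), wheel hub (414,319), handle (438,318). The scene view shows the handle at (363,289) and the sleeve at (523,328). I'll measure these.

```bash
cat > h.py <<'E'
import numpy as np,cv2
def K(c): return np.array([[c['fx'],0,c['cx']],[0,c['fy'],c['cy']],[0,0,1.]])
def ray(c,p):
    D=np.array([c['k1'],0,0,0,0.])
    q=cv2.undistortPoints(np.array([[p]],float),K(c),D)[0,0]
    R=np.array(c['R']);return -R.T@c['t'],R.T@np.array([q[0],q[1],1.])
def onz(c,p,z):
    o,d=ray(c,p);return o+d*(z-o[2])/d[2]
def tri(a,b):
    (o1,d1),(o2,d2)=a,b
    s=np.linalg.lstsq(np.stack([d1,-d2],1),o2-o1,rcond=None)[0]
    p,q=o1+d1*s[0],o2+d2*s[1];return (p+q)/2,np.linalg.norm(p-q)
def proj(c,X):
    R=np.array(c['R']);return cv2.projectPoints(np.array([X],float),cv2.Rodrigues(R)[0],np.array(c['t'],float),K(c),np.array([c['k1'],0,0,0,0.]))[0].ravel()
def blobs(im,lo,hi,box,amin=8):
    "dark/colour mask inside box x0,y0,x1,y1 (bgr)"
    x0,y0,x1,y1=box;m=cv2.inRange(im[y0:y1,x0:x1],np.array(lo),np.array(hi))
    n,l,s,ce=cv2.connectedComponentsWithStats(m)
    return [(s[i,4],ce[i]+[x0,y0],s[i,:4]+[x0,y0,0,0],np.argwhere(l==i)[:,::-1]+[x0,y0]) for i in range(1,n) if s[i,4]>=amin]
E
python3 - <<'E'
from h import *
from bench import viewer
t=cv2.imread("pics/top0.png");s=cv2.imread("pics/scene0.png")
ct=viewer.get_calibration("top");cs=viewer.get_calibration("scene")
for nm,im,box in(("top",t,(165,165,320,240)),("scene",s,(190,170,360,250))):
    for b in blobs(im,(0,0,0),(38,38,38),box): 
        (_,ax,ang)=cv2.minAreaRect(b[3].astype(np.float32));print(nm,b[0],b[1].round(1),b[2],np.round(ax,1),round(ang,1))
# plate corners (light) in top on z=6
m=cv2.inRange(t[160:245,160:320],np.array((150,150,150)),np.array((255,255,255)))
p=np.concatenate([cv2.resize(t[160:245,160:320],None,fx=5,fy=5,interpolation=cv2.INTER_CUBIC)]);cv2.imwrite("pics/topc.png",p)
cv2.imwrite("pics/scenec.png",cv2.resize(s[175:250,190:360],None,fx=4.7,fy=4.7,interpolation=cv2.INTER_CUBIC))
E
```

```text
top 24 [280.6 203.2] [278 201   6   6] [4.5 5.4] 26.6
scene 53 [231.7 185.4] [229 181   6  11] [10.  5.] 90.0
scene 35 [334.7 211. ] [327 208  17   6] [16.8  2. ] 15.3
```

View pics/topc.png

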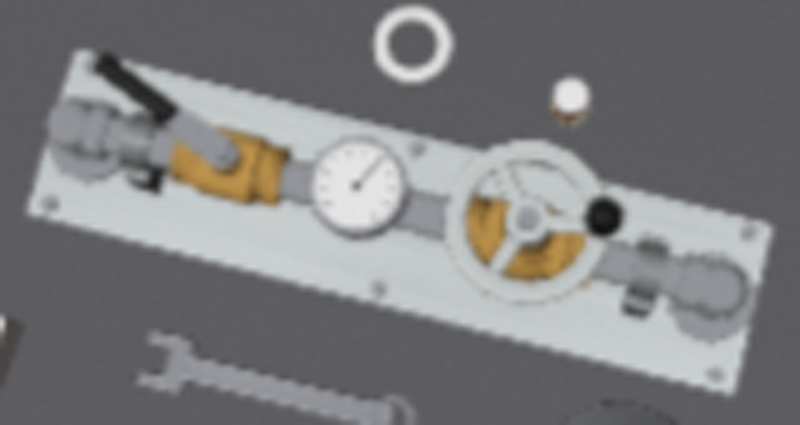

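View pics/scenec.png

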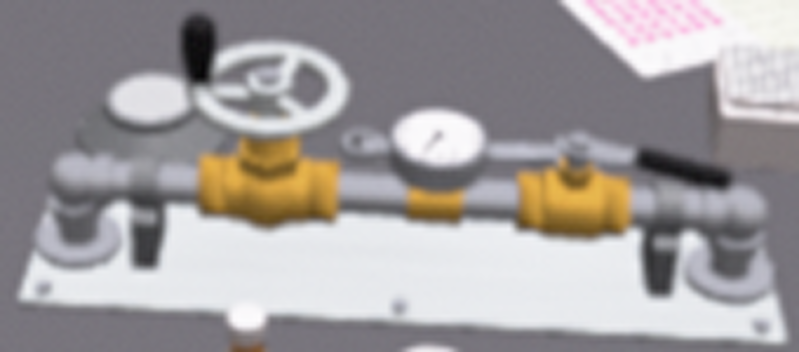

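The top crop (5x, offset 160,160) has plate corners (80,50), (773,225), (735,393), (27,213). Also visible are sleeve ends (105,62) and (170,112), hub (527,218) and handle (604,215). The scene crop (4.7x, offset 190,175) shows the sleeve from (640,158) to (728,180), the handle centre at (200,48) and the hub at (268,80).

```bash
python3 - <<'E'
from h import *
from bench import viewer
ct=viewer.get_calibration("top");cs=viewer.get_calibration("scene")
T=lambda x,y:(160+(x+.5)/5-.5,160+(y+.5)/5-.5)
S=lambda x,y:(190+(x+.5)/4.7-.5,175+(y+.5)/4.7-.5)
C=[onz(ct,T(*p),6) for p in((80,50),(773,225),(735,393),(27,213))]
o=np.mean(C,0);ey=C[0]+C[3]-C[1]-C[2];yaw=np.degrees(np.arctan2(-ey[0],ey[1]));print("plate",o.round(1),"yaw",yaw,[np.linalg.norm(C[i]-C[i-1]).round(1) for i in range(4)])
a=np.radians(yaw);Rz=np.array([[np.cos(a),-np.sin(a)],[np.sin(a),np.cos(a)]])
print("lever axis",(o[:2]+Rz@[0,110]).round(1),"hub",(o[:2]+Rz@[0,-90]).round(1))
print("sleeve tri",*[x for x in tri(ray(ct,T(137,87)),ray(cs,S(684,169)))])
p,q=onz(ct,T(105,62),116),onz(ct,T(170,112),116);d=p-q;print("sleeve ends",p,q,"lever angle",np.degrees(np.arctan2(d[1],d[0]))-yaw)
print("axis top",onz(ct,T(228,152),116), "gauge",onz(ct,T(358,187),110),"expect",o[:2]+Rz@[0,20])
print("hub tri",*tri(ray(ct,T(527,218)),ray(cs,S(268,78))),onz(ct,T(527,218),153))
h=onz(ct,T(604,215),196);print("handle top",h,*tri(ray(ct,T(604,215)),ray(cs,S(200,17))))
hub=o[:2]+Rz@[0,-90];v=h[:2]-hub;print("r",np.linalg.norm(v),"ang",np.degrees(np.arctan2(v[1],v[0]))-yaw)
E
```

```text
plate [512.   50.4   6. ] yaw -12.690463193834676 [np.float64(119.6), np.float64(496.1), np.float64(117.7), np.float64(498.8)]
lever axis [536.2 157.7] hub [492.2 -37.4]
sleeve tri [575.99741934 214.92530586 111.75470415] 3.009578318347618
sleeve ends [590.26972173 233.97913404 116.        ] [559.05853519 190.5226045  116.        ] lever angle 67.00394072128944
axis top [534.49253112 152.43846843 116.        ] gauge [515.62095256  70.56202467 110.        ] expect [516.41241242  69.8750354 ]
hub tri [493.01044212 -35.79996735 148.65786969] 0.9047459654167599 [492.40248819 -35.31198814 153.        ]
handle top [488.78352661 -79.07380721 196.        ] [488.97961131 -78.6074402  195.09659825] 1.0344332315537532
r 41.77984030161867 ang -82.06497433606201
```

```bash
cat >> h.py <<'E'
def frac(p0,y0,p1,y1):
    "fractions for a move of the down-pointing tool from commanded (p0,yaw y0) to (p1,y1)"
    a=np.radians(y0);c,s=np.cos(a),np.sin(a);R=np.array([[c,s,0],[s,-c,0],[0,0,-1]])
    return np.r_[R.T@(np.array(p1,float)-p0)/400,0,0,-((y1-y0+180)%360-180)/360].round(4)
E
python3 -c "
from h import *
print(frac([235.729,551.758,249.992],156.864,[540,180,290],54.3))"
```

```text
[-1.0647 -0.5558 -0.1     0.      0.      0.2849]
```

>>> carry_out:
  increments: [-0.98,-0.55,-0.1,0,0,0.285,1,-0.98,-0.55,-0.1,0,0,0.285,1,-0.98,-0.55,-0.1,0,0,0.285,1,-0.98,-0.55,-0.1,0,0,0.285,1,-0.98,-0.55,-0.1,0,0,0.285,1,-0.98,-0.55,-0.1,0,0,0.285,1,-0.98,-0.55,-0.1,0,0,0.285,1,-0.98,-0.55,-0.1,0,0,0.285,1,-0.98,-0.55,-0.1,0,0,0.285,1,-0.98,-0.55,-0.1,0,0,0.285,1]

```text
time: 1.35
tool_pos: [509.8, 194.8, 289.4]
tcp_rot: [-180.0, 0.0, 53.9]
ft_force: [0.2, -0.2, -0.2]
finger_gap: 85.1
grip_force: 0.0
```

```bash
python3 - <<'E'
from h import *
from bench import viewer,sense
s=sense();c=viewer.get_calibration("wrist");im=viewer.snapshot("wrist")[:,:,::-1]
print(s['tool_pos'],s['tcp_rot'],c['fx'],c['k1']);np.save("c1.npy",c,allow_pickle=True)
cv2.imwrite("pics/w1.png",im);cv2.imwrite("pics/w1b.png",cv2.resize(im,(800,600),interpolation=cv2.INTER_CUBIC))
for n,X in(("axis",(535,157,112)),("sleeve",(576,215,112)),("hub",(492,-37,140)),("gauge",(516,70,110))):print(n,proj(c,X)*1.5625)
E
```

```text
[509.77540895 194.8441427  289.3858822 ] [-1.79956650e+02  4.75269124e-02  5.39342169e+01] 335.04634768948114 0.02217508586132618
axis [465.67186822 303.50414059]
sleeve [468.84418321 181.87316309]
hub [584.3935802  587.04580926]
gauge [515.9769887  423.32049801]
```

View pics/w1b.png

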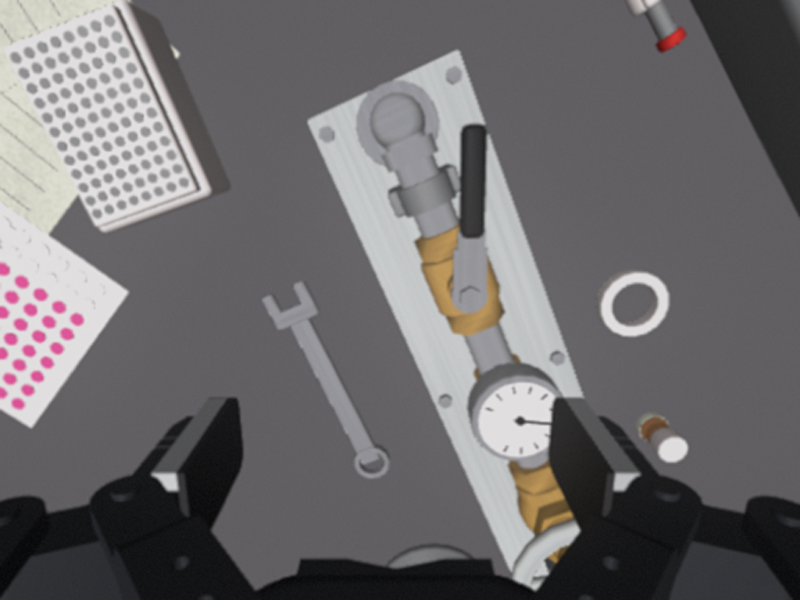

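The wrist view (800x600) shows the sleeve from (474,127) to (471,236) and the lever axis at about (470,292). The gauge is at (520,420) and the plate edges are clear.

```bash
python3 - <<'E'
from h import *
from bench import viewer
c=np.load("c1.npy",allow_pickle=True).item();im=cv2.imread("pics/w1.png");ct=viewer.get_calibration("top")
b=max(blobs(im,(0,0,0),(50,50,50),(285,70,330,160)),key=lambda b:b[0]);print(b[0],b[1],b[2])
P=b[3].astype(float)
W=np.array([onz(c,p,116)[:2] for p in P]);m=W.mean(0);l=np.linalg.svd(W-m,full_matrices=False)[2][0];l*=np.sign(l[1])
la=np.degrees(np.arctan2(l[1],l[0]));pr=(W-m)@l;print("sleeve mid",m,"dir",la,"len",np.ptp(pr),"axis est",m-l*(67-(0)))
# plate edges at z=6: subpixel by row scan
g=cv2.GaussianBlur(im,(3,3),0).astype(int).max(2)
def edge(rows,x0,slope,rising):
    out=[]
    for r in rows:
        xc=int(x0+slope*(r-rows[0]));seg=np.diff(g[r,xc-10:xc+11])*(1 if rising else -1)
        out.append(onz(c,(xc-10+int(np.argmax(seg))+.5,r),6)[:2])
    vx,vy,x,y=cv2.fitLine(np.array(out,np.float32),cv2.DIST_HUBER,0,.01,.01).ravel();d=np.array([vx,vy])*np.sign(vy)
    return np.array([x,y]),d
A,dA=edge(range(90,320),205,(512-308)/(570-122),True);B,dB=edge(range(45,220),301,(580-458)/(395-50),False)
yw=[np.degrees(np.arctan2(-d[0],d[1])) for d in(dA,dB)];print("yaw",yw)
a=np.radians(np.mean(yw));ex=np.array([np.cos(a),np.sin(a)]);ey=np.array([-ex[1],ex[0]])
print("width",(B-A)@ex);cx=((A+B)/2)@ex
G=onz(c,(520/1.5625,420/1.5625),110)[:2];print("gauge",G,"ex",G@ex,"plate mid ex",cx,"topgauge ex",np.array([515.6,70.56])@ex)
ey0=(onz(c,(308/1.5625,122/1.5625),6)[:2]@ey+onz(c,(458/1.5625,50/1.5625),6)[:2]@ey)/2-250
org=cx*ex+ey0*ey;print("origin",org,"lever axis",org+110*ey,"hub",org-90*ey,"lever ang",la-np.mean(yw))
ax=org+110*ey;print("from axis to sleeve mid",m-ax,np.linalg.norm(m-ax),np.degrees(np.arctan2(*(m-ax)[::-1]))-np.mean(yw))
print("tri",*tri(ray(c,b[1]),ray(ct,(187,177))))
E
```

```text
265 [303.22641509 105.7245283 ] [295  81  16  64]
sleeve mid [582.67676928 221.11563138] dir 55.980929146495 len 52.87147565772315 axis est [545.19235854 165.5825876 ]
yaw [np.float32(-12.821286), np.float32(-12.804033)]
width 119.45817
gauge [519.38661253  70.5097836 ] ex 490.81756319699514 plate mid ex 490.3483 topgauge ex 487.11409962654113
origin [514.21597344  49.89032722] lever axis [538.61001069 157.15137458] hub [494.25721604 -37.86870598] lever ang 68.79358936378016
from axis to sleeve mid [44.06675859 63.9642568 ] 77.67435458758008 68.2486213132538
tri [583.77538487 218.70627696  84.66609426] 4.4593993909517895
```

```bash
python3 -c "
from h import *
p0=np.array([235.729,551.758,249.992]);a=np.radians(156.864)
p0=p0+(-392)*np.array([np.cos(a),np.sin(a),0])-220*np.array([np.sin(a),-np.cos(a),0])+[0,0,40];print(p0)
print(frac(p0,54.264,[578,216,180],55.2),frac(p0,54.264,[578,216,113],55.2))"
```

```text
[509.76102721 195.42887115 289.992     ]
[ 0.1414  0.1084  0.275   0.      0.     -0.0026] [ 0.1414  0.1084  0.4425  0.      0.     -0.0026]
```

>>> carry_out:
  increments: [0.141,0.108,0.1,0,0,-0.0026,0.2,0.141,0.108,0.2,0,0,-0.0026,0.2,0.141,0.108,0.275,0,0,-0.0026,0.2,0.141,0.108,0.35,0,0,-0.0026,0.2,0.141,0.108,0.41,0,0,-0.0026,0.2,0.141,0.108,0.442,0,0,-0.0026,0.2,0.141,0.108,0.442,0,0,-0.0026,0.2,0.141,0.108,0.442,0,0,-0.0026,0.2,0.141,0.108,0.442,0,0,-0.0026,0.2,0.141,0.108,0.442,0,0,-0.0026,0.2]

```text
time: 2.65
tool_pos: [578.3, 216.1, 114.2]
tcp_rot: [179.9, -0.1, 55.2]
ft_force: [0.4, 0.3, -0.3]
finger_gap: 51.3
grip_force: 0.0
```

```bash
python3 - <<'E'
from h import *
from bench import viewer,sense
s=sense();print(s['tool_pos'],s['tcp_rot'],s['ft_force'])
c=viewer.get_calibration("wrist");im=viewer.snapshot("wrist")[:,:,::-1]
cv2.imwrite("pics/w2b.png",cv2.resize(im,(640,480)));print(proj(c,s['tool_pos'])*1.25)
E
```

```text
[578.28024647 216.13002975 114.15109683] [ 1.79947857e+02 -6.47260467e-02  5.52060900e+01] [ 0.42850842  0.26242548 -0.25076606]
[314.1546282 348.7254941]
```

View pics/w2b.png

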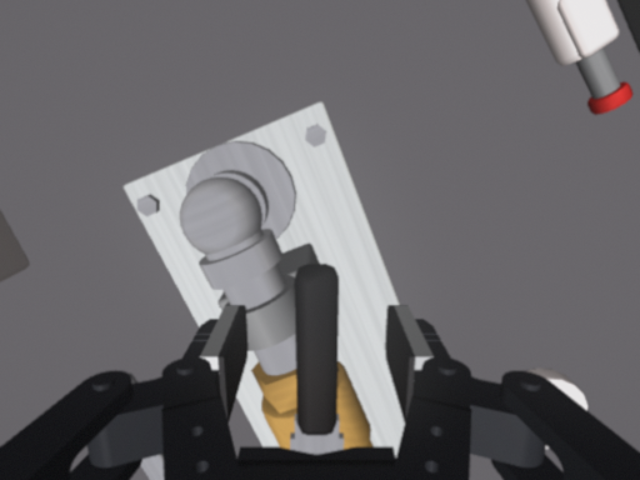

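The sleeve stands centred between the fingers (x≈317 of 640) and parallel to the tool axis, so the lever is at about 68°. I'll close on it.

>>> carry_out:
  increments: [0,0,0,0,0,0,-1,0,0,0,0,0,0,-1,0,0,0,0,0,0,-1,0,0,0,0,0,0,-1,0,0,0,0,0,0,-1,0,0,0,0,0,0,-1,0,0,0,0,0,0,-1,0,0,0,0,0,0,-1,0,0,0,0,0,0,-1,0,0,0,0,0,0,-1]
  force: 40

```text
time: 3.95
tool_pos: [577.8, 215.9, 113.3]
tcp_rot: [180.0, -0.0, 55.2]
ft_force: [-0.5, -1.0, 3.0]
finger_gap: 13.3
grip_force: 40.6
```

```bash
python3 - <<'E'
from h import *
from bench import sense
s=sense();print(s['tool_pos'],s['tcp_rot'],s['ft_force'],s['wrist_torque'],s['finger_gap'],s['grip_force'])
# commanded now ~ (578,216,113) yaw 55.2; axis refined along grip line
y0=55.2;A=np.array([537.5,157.])
P=np.array([578.1,215.9]);v=P-A;print(np.linalg.norm(v),np.degrees(np.arctan2(v[1],v[0])))
u=lambda a:np.array([np.cos(np.radians(a)),np.sin(np.radians(a))])
A=P-72*u(55.2);print(A)
for k in range(1,9):
    y=55.2-23.0*k/8;p=A+72*u(y);print(y,frac([*P,113],y0,[*p,113],y))
E
```

```text
[577.84782939 215.9247556  113.2858324 ] [ 1.79990757e+02 -3.02522391e-03  5.51980843e+01] [-0.5364887  -0.95969775  3.03983257] [-0.16752104  0.02852834  0.18108484] 13.26143865115017 40.6285697221756
71.53719312357735 55.42135262317545
[537.00862313 156.77725694]
52.325 [-0.0002  0.009   0.      0.      0.      0.008 ]
49.45 [-0.0009  0.018   0.      0.      0.      0.016 ]
46.575 [-0.002  0.027  0.     0.     0.     0.024]
43.7 [-0.0036  0.0359  0.      0.      0.      0.0319]
40.825 [-0.0056  0.0447  0.      0.      0.      0.0399]
37.95 [-0.0081  0.0534  0.      0.      0.      0.0479]
35.075 [-0.011   0.0619  0.      0.      0.      0.0559]
32.2 [-0.0143  0.0703  0.      0.      0.      0.0639]
```

>>> carry_out:
  increments: [-0.0002,0.009,0,0,0,0.008,-1,-0.0009,0.018,0,0,0,0.016,-1,-0.002,0.027,0,0,0,0.024,-1,-0.0036,0.0359,0,0,0,0.032,-1,-0.0056,0.0447,0,0,0,0.04,-1,-0.0081,0.0534,0,0,0,0.048,-1,-0.011,0.0619,0,0,0,0.056,-1,-0.0143,0.0703,0,0,0,0.064,-1,-0.0143,0.0703,0,0,0,0.064,-1,-0.0143,0.0703,0,0,0,0.064,-1]

```text
time: 5.2
tool_pos: [597.4, 195.5, 113.3]
tcp_rot: [-180.0, 0.0, 32.2]
ft_force: [-2.7, 1.9, 4.6]
finger_gap: 13.2
grip_force: 41.0
```

```bash
python3 - <<'E'
from bench import sense
s=sense();print(s['tool_pos'],s['tcp_rot'],s['ft_force'],s['wrist_torque'],s['finger_gap'],s['grip_force'])
E
```

```text
[597.38943251 195.53240606 113.29740666] [-1.79973368e+02  2.02931442e-03  3.22112934e+01] [-2.70439758  1.88032824  4.60091463] [ 0.17528839  0.50534407 -0.31413424] 13.15651739570058 40.95408260822296
```

>>> carry_out:
  increments: [0,0,0,0,0,0,0.2,0,0,0,0,0,0,0.2,0,0,0,0,0,0,0.2,0,0,-0.08,0,0,0,0.2,0,0,-0.2,0,0,0,0.2,-0.1,0,-0.33,0,0,0,0.2,-0.2,0,-0.44,0,0,0,0.2,-0.2,0,-0.44,0,0,0,0.2,-0.2,0,-0.44,0,0,0,0.2,-0.2,0,-0.44,0,0,0,0.2]

```text
time: 6.45
tool_pos: [529.5, 152.7, 287.1]
tcp_rot: [-179.9, 0.2, 32.2]
ft_force: [0.1, -0.5, -1.0]
finger_gap: 51.3
grip_force: 0.0
```

```bash
python3 - <<'E'
from h import *
from bench import viewer,sense
s=sense();c=viewer.get_calibration("wrist");im=viewer.snapshot("wrist")[:,:,::-1]
print(s['tool_pos'],s['tcp_rot']);np.save("c3.npy",c,allow_pickle=True)
cv2.imwrite("pics/w3.png",im);cv2.imwrite("pics/w3b.png",cv2.resize(im,(800,600),interpolation=cv2.INTER_CUBIC))
E
```

```text
[529.48049918 152.74921793 287.1062422 ] [-1.79932139e+02  1.70209901e-01  3.21735334e+01]
```

View pics/w3b.png

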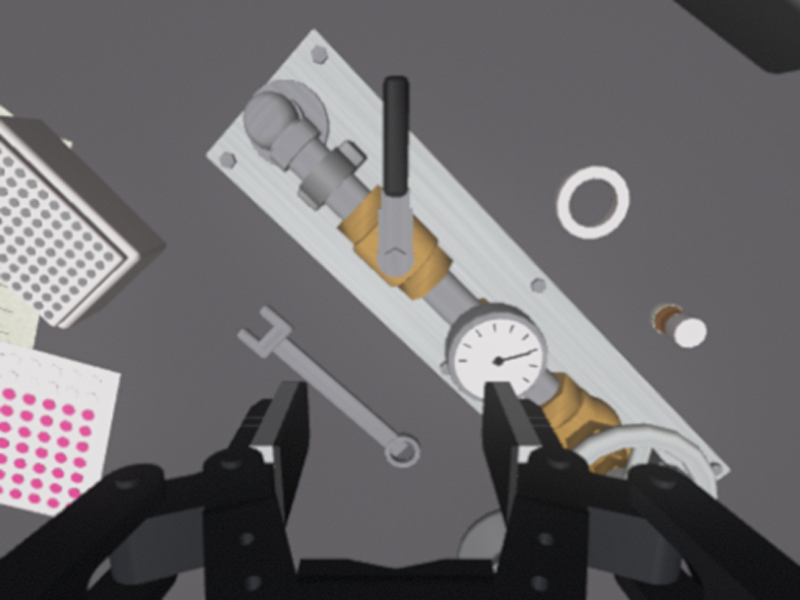

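The lever now stands at a clear diagonal to the plate, with its sleeve from (396,78) to (396,192). I'll measure the angle exactly.

```bash
python3 - <<'E'
from h import *
c=np.load("c3.npy",allow_pickle=True).item();im=cv2.imread("pics/w3.png")
b=max(blobs(im,(0,0,0),(60,60,60),(238,42,268,128)),key=lambda b:b[0])
W=np.array([onz(c,p,115)[:2] for p in b[3]]);l=cv2.fitLine(W.astype(np.float32),cv2.DIST_L2,0,.01,.01).ravel()[:2]
la=np.degrees(np.arctan2(l[1],l[0]))%180
g=cv2.GaussianBlur(im,(3,3),0).astype(int).max(2)
def edge(rows,p,q,rising):
    p,q=np.array(p)/1.5625,np.array(q)/1.5625;out=[]
    for r in rows:
        xc=int(p[0]+(q[0]-p[0])*(r-p[1])/(q[1]-p[1]));seg=np.diff(g[r,xc-9:xc+10])*(1 if rising else -1)
        out.append(onz(c,(xc-9+int(np.argmax(seg))+.5,r),6)[:2])
    d=cv2.fitLine(np.array(out,np.float32),cv2.DIST_HUBER,0,.01,.01).ravel();d2=d[:2]*np.sign(d[1]);return np.degrees(np.arctan2(-d2[0],d2[1])),d[2:]
yw=[edge(range(30,270),(316,30),(730,468),False)[0],edge(range(105,225),(208,155),(440,375),True)[0]]
m=W.mean(0);ax=onz(c,(395/1.5625,257/1.5625),118)[:2]
print("lever dir",la,"yaw",yw,"mid",m,"axis",ax)
P=np.array([597.9,195.1,113])+[0,0,176]-80*np.array([np.cos(np.radians(32.16)),np.sin(np.radians(32.16)),0]);print(P)
print(frac(P,32.16,[420,-65,300],77.16),frac(P,32.16,[420,-65,300],0))
E
```

```text
lever dir 32.733963 yaw [np.float32(-12.800189), np.float32(-12.847555)] mid [601.3878423  196.25764826] axis [541.60446092 160.03963534]
[530.17480178 152.51716864 289.        ]
[-0.5226  0.3137 -0.0275  0.      0.     -0.125 ] [-0.5226  0.3137 -0.0275  0.      0.      0.0893]
```

>>> carry_out:
  increments: [-0.52,0.31,-0.03,0,0,0.125,0.2,-0.52,0.31,-0.03,0,0,0.125,0.2,-0.52,0.31,-0.03,0,0,0.125,0.2,-0.52,0.31,-0.03,0,0,0.125,0.2,-0.52,0.31,-0.03,0,0,0.125,0.2,-0.52,0.31,-0.03,0,0,0.125,0.2,-0.52,0.31,-0.03,0,0,0.125,0.2,-0.52,0.31,-0.03,0,0,0.125,0.2,-0.52,0.31,-0.03,0,0,0.125,0.2,-0.52,0.31,-0.03,0,0,0.125,0.2]

```text
time: 7.75
tool_pos: [419.9, -62.7, 301.1]
tcp_rot: [180.0, 0.0, -12.8]
ft_force: [0.1, -0.8, 1.0]
finger_gap: 51.1
grip_force: 0.0
```

```bash
python3 - <<'E'
from h import *
from bench import viewer,sense
s=sense();c=viewer.get_calibration("wrist");im=viewer.snapshot("wrist")[:,:,::-1]
print(s['tool_pos'],s['tcp_rot']);np.save("c4.npy",c,allow_pickle=True)
cv2.imwrite("pics/w4.png",im);cv2.imwrite("pics/w4b.png",cv2.resize(im,(800,600),interpolation=cv2.INTER_CUBIC))
E
```

```text
[419.88023364 -62.69984525 301.13743561] [ 1.79999165e+02  9.29570274e-03 -1.27839691e+01]
```

View pics/w4b.png

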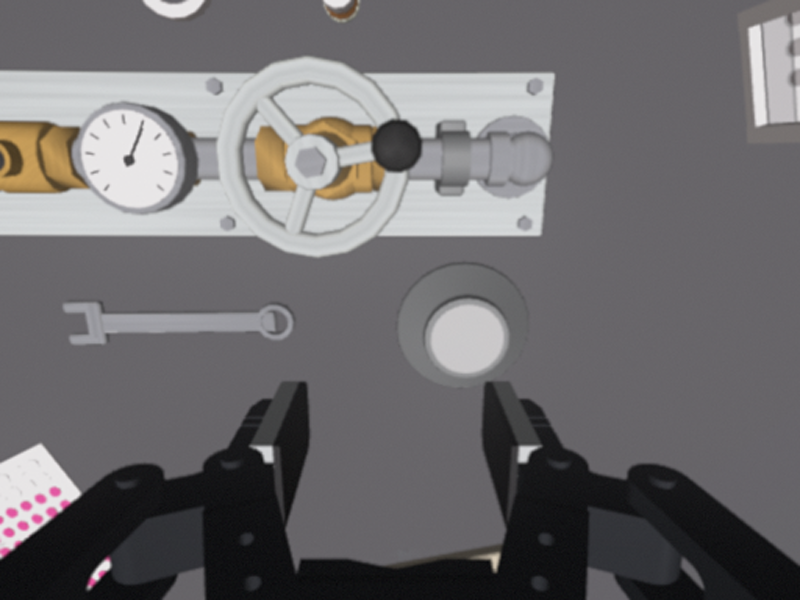

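The wheel spans x 219–410 and y 57–256, with the hub nut at (312,161) and the handle top at (397,145).

```bash
python3 - <<'E'
from h import *
from bench import viewer
c=np.load("c4.npy",allow_pickle=True).item();im=cv2.imread("pics/w4.png");ct=viewer.get_calibration("top")
b=max(blobs(im,(0,0,0),(48,48,48),(235,72,275,115)),key=lambda b:b[0]);print(b[0],b[1]*1.5625,b[2])
h=onz(c,b[1],190)[:2];h2=onz(c,(397/1.5625,145/1.5625),196)[:2]
hub=onz(c,(312/1.5625,161/1.5625),152)[:2]
L,R,T,B=[onz(c,(x/1.5625,y/1.5625),140)[:2] for x,y in((219,158),(410,155),(309,57),(318,256))]
print("handle",h,h2,"hub",hub,"rim",(L+R)/2,(T+B)/2,np.linalg.norm(L-R),np.linalg.norm(T-B))
print("tri handle",*tri(ray(c,(397/1.5625,145/1.5625)),ray(ct,(160+604.5/5-.5,160+215.5/5-.5))))
print("tri hub",*tri(ray(c,(312/1.5625,161/1.5625)),ray(ct,(160+527.5/5-.5,160+218.5/5-.5))))
for H in(hub,np.array([493.5,-37.5])):
    v=h2-H;print(np.linalg.norm(v),np.degrees(np.arctan2(v[1],v[0]))+12.82)
E
```

```text
157 [400.1691879  139.11226115] [239  78  30  31]
handle [495.21589382 -82.47402599] [493.16208933 -80.60192172] hub [495.29502309 -37.50321277] rim [497.25348359 -37.55746197] [494.68184896 -36.42738318] 99.72008939903967 99.83620612195413
tri handle [493.28308685 -80.66788281 167.16905455] 0.11034298848387095
tri hub [495.23355342 -35.2619777  136.12589231] 0.6229064279956129
43.151455590416184 -80.01322819603132
43.10324627605391 -77.6291785489426
```

```bash
python3 - <<'E'
from h import *
a=np.radians(32.16);P=np.array([530.175,152.517,289])-208*np.array([np.cos(a),np.sin(a),0])+124*np.array([np.sin(a),-np.cos(a),0])+[0,0,12];print(P)
print(frac(P,-12.84,[493,-80.6,230],-12.84),frac(P,-12.84,[493,-80.6,176],-12.84))
E
```

```text
[420.09287324 -63.17241877 301.        ]
[ 0.1874  0.002   0.1775  0.      0.     -0.    ] [ 0.1874  0.002   0.3125  0.      0.     -0.    ]
```

>>> carry_out:
  increments: [0.12,0.002,0,0,0,0,0.2,0.187,0.002,0.08,0,0,0,0.2,0.187,0.002,0.18,0,0,0,0.2,0.187,0.002,0.25,0,0,0,0.2,0.187,0.002,0.312,0,0,0,0.2,0.187,0.002,0.312,0,0,0,0.2,0.187,0.002,0.312,0,0,0,-1,0.187,0.002,0.312,0,0,0,-1,0.187,0.002,0.312,0,0,0,-1,0.187,0.002,0.312,0,0,0,-1]
  force: 40

```text
time: 9.05
tool_pos: [493.6, -80.0, 178.2]
tcp_rot: [-179.9, -0.2, -12.8]
ft_force: [-0.7, 6.1, 7.0]
finger_gap: 21.1
grip_force: 39.2
```

```bash
python3 - <<'E'
from h import *
from bench import sense,viewer
s=sense();print(s['tool_pos'],s['tcp_rot'],s['ft_force'],s['wrist_torque'],s['finger_gap'],s['grip_force'])
c=viewer.get_calibration("wrist");im=viewer.snapshot("wrist")[:,:,::-1]
cv2.imwrite("pics/w5b.png",cv2.resize(im,(640,480)))
E
```

```text
[493.62675751 -80.02831944 178.23742588] [-1.79944593e+02 -1.61855857e-01 -1.28155657e+01] [-0.6946968   6.05312334  7.01381637] [ 0.83175258  0.11385984 -0.01736815] 21.071202056651195 39.20981526374817
```

View pics/w5b.png

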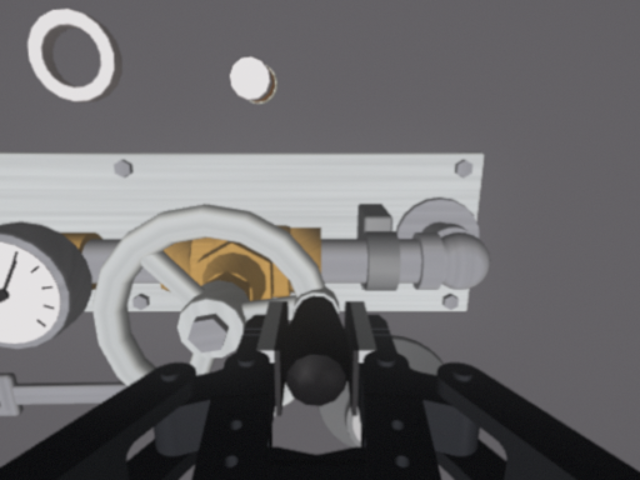

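The handle is held between the pads, with a 21 mm gap and 39 N of grip. Next I'll lead it clockwise 100° and check the circle.

```bash
cat >> h.py <<'E'
def arc(f0,f1,n,r=44,m=10):
    "rows (shift x,y fractions) leading handle from set-angle f0 to f1; tool x=set x, tool y=-set y"
    f=np.radians(np.r_[np.linspace(f0,f1,n+1)[1:],[f1]*(m-n)]);g=np.radians(f0)
    A=np.stack([np.cos(f)-np.cos(g),-(np.sin(f)-np.sin(g))],1)*r/400
    print("["+", ".join(f"{x:.4f}, {y:.4f}, 0, 0, 0, 0, -1" for x,y in A.round(4))+"]")
E
python3 -c "
from h import *
arc(280,180,10)"
```

```text
[-0.0191, 0.0017, 0, 0, 0, 0, -1, -0.0382, -0.0000, 0, 0, 0, 0, -1, -0.0567, -0.0050, 0, 0, 0, 0, -1, -0.0741, -0.0131, 0, 0, 0, 0, -1, -0.0898, -0.0241, 0, 0, 0, 0, -1, -0.1034, -0.0376, 0, 0, 0, 0, -1, -0.1144, -0.0533, 0, 0, 0, 0, -1, -0.1225, -0.0707, 0, 0, 0, 0, -1, -0.1274, -0.0892, 0, 0, 0, 0, -1, -0.1291, -0.1083, 0, 0, 0, 0, -1]
```

>>> carry_out:
  increments: [-0.0191,0.0017,0,0,0,0,-1,-0.0382,0,0,0,0,0,-1,-0.0567,-0.005,0,0,0,0,-1,-0.0741,-0.0131,0,0,0,0,-1,-0.0898,-0.0241,0,0,0,0,-1,-0.1034,-0.0376,0,0,0,0,-1,-0.1144,-0.0533,0,0,0,0,-1,-0.1225,-0.0707,0,0,0,0,-1,-0.1274,-0.0892,0,0,0,0,-1,-0.1291,-0.1083,0,0,0,0,-1]

```text
time: 10.35
tool_pos: [452.5, -27.5, 178.2]
tcp_rot: [179.9, -0.2, -12.9]
ft_force: [-1.2, -2.4, 9.1]
finger_gap: 21.2
grip_force: 39.9
```

```bash
python3 - <<'E'
from h import *
from bench import sense
s=sense();print(s['tool_pos'],s['ft_force'],s['finger_gap'],s['grip_force'])
H=np.array([494.5,-37.3]);v=s['tool_pos'][:2]-H;print(np.linalg.norm(v),np.degrees(np.arctan2(v[1],v[0]))+12.82)
arc(180,90,9)
E
```

```text
[452.51584304 -27.50159572 178.22014057] [-1.18717173 -2.44799822  9.0890537 ] 21.21871050572264 39.85346853733063
43.112389886506115 179.68325855032765
[0.0017, -0.0191, 0, 0, 0, 0, -1, 0.0066, -0.0376, 0, 0, 0, 0, -1, 0.0147, -0.0550, 0, 0, 0, 0, -1, 0.0257, -0.0707, 0, 0, 0, 0, -1, 0.0393, -0.0843, 0, 0, 0, 0, -1, 0.0550, -0.0953, 0, 0, 0, 0, -1, 0.0724, -0.1034, 0, 0, 0, 0, -1, 0.0909, -0.1083, 0, 0, 0, 0, -1, 0.1100, -0.1100, 0, 0, 0, 0, -1, 0.1100, -0.1100, 0, 0, 0, 0, -1]
```

Forces are small. Continuing to 90°.

>>> carry_out:
  increments: [0.0017,-0.0191,0,0,0,0,-1,0.0066,-0.0376,0,0,0,0,-1,0.0147,-0.055,0,0,0,0,-1,0.0257,-0.0707,0,0,0,0,-1,0.0393,-0.0843,0,0,0,0,-1,0.055,-0.0953,0,0,0,0,-1,0.0724,-0.1034,0,0,0,0,-1,0.0909,-0.1083,0,0,0,0,-1,0.11,-0.11,0,0,0,0,-1,0.11,-0.11,0,0,0,0,-1]

```text
time: 11.6
tool_pos: [506.1, 6.7, 178.3]
tcp_rot: [-179.9, -0.2, -12.8]
ft_force: [3.3, 4.9, 7.3]
finger_gap: 20.6
grip_force: 39.6
```

```bash
python3 - <<'E'
from h import *
from bench import sense
s=sense();print(s['tool_pos'],s['ft_force'],s['finger_gap'],s['grip_force'])
P=np.array([[493.6,-80.0],[452.5,-27.5],s['tool_pos'][:2]])
A=np.c_[2*P,np.ones(3)];x=np.linalg.solve(A,(P**2).sum(1));print("centre",x[:2],np.sqrt(x[2]+x[:2]@x[:2]))
for H in (np.array([494.5,-37.3]),x[:2]):
    v=s['tool_pos'][:2]-H;print(np.linalg.norm(v),np.degrees(np.arctan2(v[1],v[0]))+12.82)
arc(90,10,8)
E
```

```text
[506.13128618   6.73167474 178.26373686] [3.25071224 4.92639319 7.26449864] 20.64749531014027 39.63272988796234
centre [495.68489153 -36.03011348] 44.01928773738328
45.54201574669536 88.02289989731796
44.01928773738371 89.09193361821448
[0.0191, 0.0017, 0, 0, 0, 0, -1, 0.0376, 0.0066, 0, 0, 0, 0, -1, 0.0550, 0.0147, 0, 0, 0, 0, -1, 0.0707, 0.0257, 0, 0, 0, 0, -1, 0.0843, 0.0393, 0, 0, 0, 0, -1, 0.0953, 0.0550, 0, 0, 0, 0, -1, 0.1034, 0.0724, 0, 0, 0, 0, -1, 0.1083, 0.0909, 0, 0, 0, 0, -1, 0.1083, 0.0909, 0, 0, 0, 0, -1, 0.1083, 0.0909, 0, 0, 0, 0, -1]
```

>>> carry_out:
  increments: [0.0191,0.0017,0,0,0,0,-1,0.0376,0.0066,0,0,0,0,-1,0.055,0.0147,0,0,0,0,-1,0.0707,0.0257,0,0,0,0,-1,0.0843,0.0393,0,0,0,0,-1,0.0953,0.055,0,0,0,0,-1,0.1034,0.0724,0,0,0,0,-1,0.1083,0.0909,0,0,0,0,-1,0.1083,0.0909,0,0,0,0,-1,0.1083,0.0909,0,0,0,0,-1]

```text
time: 12.85
tool_pos: [539.6, -39.7, 178.3]
tcp_rot: [179.9, -0.2, -12.9]
ft_force: [0.3, -3.0, 7.3]
finger_gap: 20.9
grip_force: 39.7
```

```bash
cat > st.py <<'E'
from h import *
from bench import sense
s=sense();print(s['time'],s['tool_pos'],s['ft_force'],s['finger_gap'],s['grip_force'])
v=s['tool_pos'][:2]-[495.7,-36.0];print("r",np.linalg.norm(v),"ang",np.degrees(np.arctan2(v[1],v[0]))+12.82)
a=np.radians(-12.82);f=s['ft_force'];print("F set x,y",f[0]*np.cos(a)+f[1]*np.sin(a),-f[0]*np.sin(a)+f[1]*np.cos(a))
E
python3 st.py; python3 -c "
from h import *
arc(10,-8,6)"
```

```text
12.85 [539.61429749 -39.66432893 178.29132789] [ 0.33969279 -2.97952166  7.27017289] 20.88088798467954 39.663240909576416
r 44.06691310659777 ang 8.050133552636186
F set x,y 0.9923476285036723 -2.8298739696261968
[0.0009, 0.0057, 0, 0, 0, 0, -1, 0.0014, 0.0114, 0, 0, 0, 0, -1, 0.0017, 0.0172, 0, 0, 0, 0, -1, 0.0016, 0.0229, 0, 0, 0, 0, -1, 0.0013, 0.0287, 0, 0, 0, 0, -1, 0.0006, 0.0344, 0, 0, 0, 0, -1, 0.0006, 0.0344, 0, 0, 0, 0, -1, 0.0006, 0.0344, 0, 0, 0, 0, -1, 0.0006, 0.0344, 0, 0, 0, 0, -1, 0.0006, 0.0344, 0, 0, 0, 0, -1]
```

>>> carry_out:
  increments: [0.0009,0.0057,0,0,0,0,-1,0.0014,0.0114,0,0,0,0,-1,0.0017,0.0172,0,0,0,0,-1,0.0017,0.02,0,0,0,0,-1,0.0017,0.02,0,0,0,0,-1,0.0017,0.02,0,0,0,0,-1,0.0017,0.02,0,0,0,0,-1,0.0017,0.02,0,0,0,0,-1,0.0017,0.02,0,0,0,0,-1,0.0017,0.02,0,0,0,0,-1]

```text
time: 14.1
tool_pos: [538.6, -45.8, 178.3]
tcp_rot: [-179.9, -0.2, -12.8]
ft_force: [1.6, 7.8, 7.7]
finger_gap: 21.0
grip_force: 39.8
```

```bash
python3 st.py
```

```text
14.1 [538.64093033 -45.84660898 178.26861659] [1.57519208 7.83018365 7.66687194] 21.014618571956554 39.78886306285858
r 44.055410633216646 ang -0.09498825089456808
F set x,y -0.20150501760550865 7.984510116608827
```

>>> carry_out:
  increments: [0,0.003,0,0,0,0,-1,0,0.006,0,0,0,0,-1,0,0.006,0,0,0,0,-1,0,0.006,0,0,0,0,-1,0,0.006,0,0,0,0,-1,0,0.006,0,0,0,0,-1,0,0.006,0,0,0,0,-1,0,0.006,0,0,0,0,-1,0,0.006,0,0,0,0,-1,0,0.006,0,0,0,0,-1]

```text
time: 15.35
tool_pos: [538.6, -46.1, 178.3]
tcp_rot: [-179.7, -0.2, -12.7]
ft_force: [3.9, 16.3, 6.9]
finger_gap: 21.1
grip_force: 40.0
```

```bash
python3 st.py
```

```text
15.35 [538.56985935 -46.08794846 178.27992574] [ 3.86047659 16.32399999  6.88100296] 21.051622274481016 40.01135051250458
r 44.04079409369214 ang -0.4216884462900943
F set x,y 0.14212847447441268 16.77367147033546
```

The wheel is firmly on the stop at about 0°, with 17 N and no further motion. Next are two turns open about the fitted centre.

```bash
cat >> h.py <<'E'
def arc2(P,f0,f1,n,ctr=(495.7,-36.0),yaw=-12.84,m=10):
    out=[]
    for f in np.r_[np.linspace(f0,f1,n+1)[1:],[f1]*(m-n)]:
        a=np.radians(f-12.82);q=np.array([ctr[0]+44*np.cos(a),ctr[1]+44*np.sin(a)]);r=frac([*P,0],yaw,[*q,0],yaw)[:2];out.append(r)
    print("["+", ".join(f"{x:.4f}, {y:.4f}, 0, 0, 0, 0, -1" for x,y in out)+"]");return q
E
python3 - <<'E'
from h import *
a=np.radians(-12.84);ex=np.array([np.cos(a),np.sin(a)]);ey=np.array([np.sin(a),-np.cos(a)])
sx=74.8+400*(-.1291+.11+.1083+.0017+0);sy=.8+400*(-.1083-.11+.0909+.02+.006)
P=np.array([420.093,-63.172])+sx*ex+sy*ey;print("cmd",P)
q=arc2(P,0,180,10);print(q);q=arc2(q,180,360,10);q=arc2(q,0,180,10)
E
```

```text
cmd [537.30921673 -49.10922159]
[-0.0041, -0.0429, 0, 0, 0, 0, -1, -0.0197, -0.0735, 0, 0, 0, 0, -1, -0.0441, -0.0979, 0, 0, 0, 0, -1, -0.0747, -0.1135, 0, 0, 0, 0, -1, -0.1087, -0.1188, 0, 0, 0, 0, -1, -0.1427, -0.1134, 0, 0, 0, 0, -1, -0.1734, -0.0978, 0, 0, 0, 0, -1, -0.1977, -0.0735, 0, 0, 0, 0, -1, -0.2133, -0.0428, 0, 0, 0, 0, -1, -0.2187, -0.0088, 0, 0, 0, 0, -1]
[452.79683377 -26.23688948]
[0.0054, 0.0340, 0, 0, 0, 0, -1, 0.0210, 0.0646, 0, 0, 0, 0, -1, 0.0454, 0.0890, 0, 0, 0, 0, -1, 0.0760, 0.1046, 0, 0, 0, 0, -1, 0.1100, 0.1100, 0, 0, 0, 0, -1, 0.1440, 0.1046, 0, 0, 0, 0, -1, 0.1747, 0.0889, 0, 0, 0, 0, -1, 0.1990, 0.0646, 0, 0, 0, 0, -1, 0.2146, 0.0339, 0, 0, 0, 0, -1, 0.2200, -0.0001, 0, 0, 0, 0, -1]
[-0.0054, -0.0340, 0, 0, 0, 0, -1, -0.0210, -0.0646, 0, 0, 0, 0, -1, -0.0454, -0.0890, 0, 0, 0, 0, -1, -0.0760, -0.1046, 0, 0, 0, 0, -1, -0.1100, -0.1100, 0, 0, 0, 0, -1, -0.1440, -0.1046, 0, 0, 0, 0, -1, -0.1747, -0.0889, 0, 0, 0, 0, -1, -0.1990, -0.0646, 0, 0, 0, 0, -1, -0.2146, -0.0339, 0, 0, 0, 0, -1, -0.2200, 0.0001, 0, 0, 0, 0, -1]
```

>>> carry_out:
  increments: [-0.0041,-0.0429,0,0,0,0,-1,-0.0197,-0.0735,0,0,0,0,-1,-0.0441,-0.0979,0,0,0,0,-1,-0.0747,-0.1135,0,0,0,0,-1,-0.1087,-0.1188,0,0,0,0,-1,-0.1427,-0.1134,0,0,0,0,-1,-0.1734,-0.0978,0,0,0,0,-1,-0.1977,-0.0735,0,0,0,0,-1,-0.2133,-0.0428,0,0,0,0,-1,-0.2187,-0.0088,0,0,0,0,-1]

```text
time: 16.6
tool_pos: [452.8, -26.0, 178.2]
tcp_rot: [-180.0, -0.1, -12.8]
ft_force: [3.5, 2.3, 7.0]
finger_gap: 20.8
grip_force: 40.4
```

```bash
python3 st.py
```

```text
16.6 [452.79339666 -25.95395425 178.23526778] [3.51840163 2.29946835 6.95592959] 20.786184332427812 40.428555607795715
r 44.06699042915752 ang 179.6422879884286
F set x,y 2.9204683276348495 3.0228412965110496
```

>>> carry_out:
  increments: [0.0054,0.034,0,0,0,0,-1,0.021,0.0646,0,0,0,0,-1,0.0454,0.089,0,0,0,0,-1,0.076,0.1046,0,0,0,0,-1,0.11,0.11,0,0,0,0,-1,0.144,0.1046,0,0,0,0,-1,0.1747,0.0889,0,0,0,0,-1,0.199,0.0646,0,0,0,0,-1,0.2146,0.0339,0,0,0,0,-1,0.22,0,0,0,0,0,-1]

```text
time: 17.85
tool_pos: [538.7, -46.2, 178.1]
tcp_rot: [179.9, -0.1, -12.9]
ft_force: [-10.1, -0.8, 13.6]
finger_gap: 20.9
grip_force: 40.7
```

>>> carry_out:
  increments: [-0.0054,-0.034,0,0,0,0,-1,-0.021,-0.0646,0,0,0,0,-1,-0.0454,-0.089,0,0,0,0,-1,-0.076,-0.1046,0,0,0,0,-1,-0.11,-0.11,0,0,0,0,-1,-0.144,-0.1046,0,0,0,0,-1,-0.1747,-0.0889,0,0,0,0,-1,-0.199,-0.0646,0,0,0,0,-1,-0.2146,-0.0339,0,0,0,0,-1,-0.22,0,0,0,0,0,-1]

```text
time: 19.1
tool_pos: [452.8, -26.0, 178.3]
tcp_rot: [-180.0, -0.1, -12.8]
ft_force: [3.4, 2.0, 7.6]
finger_gap: 21.1
grip_force: 40.4
```

```bash
python3 st.py
```

```text
19.1 [452.82609425 -25.9626068  178.25750655] [3.3857766  1.97213787 7.62821165] 21.083918175375736 40.429152846336365
r 44.033181307437985 ang 179.64355089522002
F set x,y 2.8637803685470713 2.674242495662183
```

>>> carry_out:
  increments: [0.0054,0.034,0,0,0,0,-1,0.021,0.0646,0,0,0,0,-1,0.0454,0.089,0,0,0,0,-1,0.076,0.1046,0,0,0,0,-1,0.11,0.11,0,0,0,0,-1,0.144,0.1046,0,0,0,0,-1,0.1747,0.0889,0,0,0,0,-1,0.199,0.0646,0,0,0,0,-1,0.2146,0.0339,0,0,0,0,-1,0.22,0,0,0,0,0,-1]

```text
time: 20.35
tool_pos: [538.7, -46.2, 178.1]
tcp_rot: [179.9, -0.1, -12.9]
ft_force: [-10.0, -0.2, 13.7]
finger_gap: 21.1
grip_force: 40.7
```

>>> carry_out:
  increments: [0,0,0,0,0,0,-1,0,0,0,0,0,0,-1,0,0,0,0,0,0,-1,0,0,0,0,0,0,-1,0,0,0,0,0,0,-1,0,0,0,0,0,0,-1,0,0,0,0,0,0,-1,0,0,0,0,0,0,-1,0,0,0,0,0,0,-1,0,0,0,0,0,0,-1]

```text
time: 21.6
tool_pos: [538.8, -45.5, 178.2]
tcp_rot: [-180.0, -0.1, -12.8]
ft_force: [-2.4, 2.4, 10.1]
finger_gap: 21.3
grip_force: 40.6
```

```bash
python3 st.py;python3 - <<'E'
from h import *
from bench import viewer
t=viewer.snapshot("top")[:,:,::-1];s=viewer.snapshot("scene")[:,:,::-1]
cv2.imwrite("pics/end.png",np.hstack([cv2.resize(t[150:260,150:330],(400,300)),cv2.resize(s[140:260,180:370],(400,300))]))
E
```

```text
21.6 [538.76214259 -45.52101029 178.20708908] [-2.35344649  2.44892468 10.08613752] 21.306854194246064 40.60984969139099
r 44.10212876238518 ang 0.3525169541156874
F set x,y -2.838168829972004 1.8656741925598963
```

View pics/end.png

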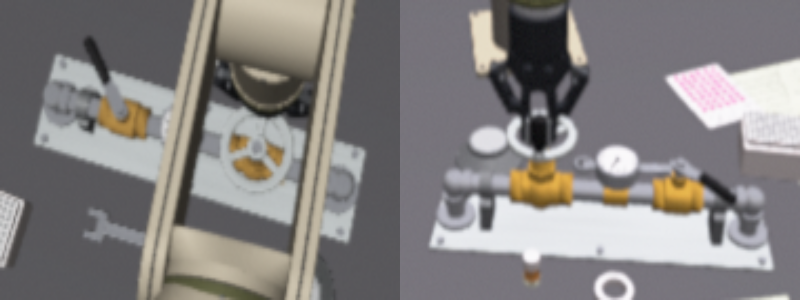

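The end picture shows the lever still half open and the gripper on the handle, with the bystanders in view in place. The wheel is within about 0.6° of two turns from the stop. Handing in.

```bash
python3 -c "
from bench import order
print(order.hand_in())"
```

```text
the job is handed in; nothing more can be done
None
```

I handed the job in with the lever half open (measured 45.5°), the wheel shut firmly onto its stop and then opened two full turns (within about 0.6°), and the gripper still holding the handle; it took about 22 s of the 72 s.

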